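Snug the adjustable wrench on the lasting jack's nut and tighten it to the mark

ROBOT

A 7-joint arm with a two-finger parallel gripper is mounted at the origin on the work surface. World frame = base frame: x ahead of the robot, y to its left, z up, the work surface at z = 0. Lengths are in m, angles in rad, forces in N, time in s.
With the tool pointing down it reaches from about 0.4 to 0.875 m from the base axis. Payload 19.3 kg.
Tool frame: the origin (TCP) lies between the finger pads; the fingertips stand 17 mm ahead of it and the grasp point (between the pads) lies 2 mm behind it (bot.finger_overhang is the distance from the TCP to the fingertips, in m); z points along the fingers, y is the line along which they close (so a half turn about z gives the same grasp; the last joint's range is limited). The gripper opens to 85 mm and grips with 20 to 120 N. Pads are 22 mm wide; open, the fingers measure 114 mm over their backs; the gripper's body (76 mm by 85 mm) begins 54 mm behind the grasp point. The pads swing forward as they close: fully open they stand 13 mm farther back than shut.
Start: joints at [1.116, 0.521, -0.036, 1.599, 0.021, 1.021, -0.113], TCP at [0.235, -0.579, 0.248] pointing down, gripper open.
Joint ranges: [-2.91, 2.91], [-0.3, 2.13], [-1.5, 1.42], [0.17, 2.43], [-1.26, 4.41], [0.16, 1.93], [-2.52, 2.52]. Speed limits (rad/s): [1.89, 1.89, 2.39, 2.39, 3.01, 3.01, 3.01].

INTERFACE

Orientations are given as [roll, pitch, yaw] about the fixed x, y, z axes, in that order (R = Rz(yaw) Ry(pitch) Rx(roll)).
In Python, from workcell import observe, grab_frame, bot gives the robot as it stands.
- The arm moves only by the shell command python3 -m crank 'ROWS' [FORCE]. ROWS is a JSON object of lists of equal length, an entry for each row: "linear": the shift along the world's x, y, z each as a share of 0.25 m, from -1 to 1, a list of three; "delta_rot": the turn, a rotation vector about the world's x, y, z each as a share of 30 degrees, from -1 to 1, a list of three; "fingers": the opening, from -1 (shut) to 1 (fully open). In form: {"linear": [[dx, dy, dz], ...], "delta_rot": [[rx, ry, rz], ...], "fingers": [fingers, ...]}. A call has 1 to 5 rows; each row is the pose to reach, as a shift and turn from the pose commanded when the call began; what a row does not reach only later rows make up. A row lasts 1/10 s, in which the tool goes at most 50 mm and 8.59 degrees, less where a joint would pass 70% of its speed; a pose out of reach is approached as far as the arm can. A call with a number of a shift or a turn outside -1 to 1 is refused whole. A call with a gripper value outside its range is refused whole. The fingers move at their own pace and stop on an object; FORCE is the grip in N (left out, the last holds). Time passes only in rows, so rows that repeat a pose let the fingers close. It gives the time, the measured TCP pose, the force, the opening and the grip force at its end, in the units of the state.
- observe(): the state, without advancing time (a new reading comes with each control period).
- grab_frame(name): name is "scene" or "side" or "wrist"; returns a dict with "image" (480x640x3 uint8, red, green, blue), "mtx" (3x3 intrinsics, pixels), "xyz" and "orientation" of the camera in the world. Camera axes: x right, y down, z forward; pixel columns grow to the right and rows downward; lengths in m; the calibration is good to about 2 mm. A picture is of the moment at which its call begins. There is no depth.
- bot.job_done(): hands the job in; it is judged then, once.
The state is a dict: "clock": time; "qpos": joint angles; "qd": joint speeds; "joint_efforts": joint torques, N m; "position": TCP position; "tool_rot": TCP orientation; "force": force on the tool from outside, world axes, zero at the start; "moment": the same for the moment, N m; "grip_width": finger opening in m; "finger_force": force on a finger pad.
Only numpy, scipy, OpenCV 4.12 (cv2) and the standard library are available. Lean on these libraries where they do the work, as an engineer would, in place of code of your own. Each camera call takes 0.05 s, during which the arm holds its last target. There are 200 camera calls.

TASK

Take the adjustable wrench, lay it flat on the lasting jack's bed plate with its open jaws round the brass hold-down nut, and roll the wrench's worm wheel until the jaws close snugly on the nut. Only then swing the wrench to turn the nut clockwise until its red mark lines up with the yellow line on the plate, and leave the wrench lying on the nut, still snug. Turn the nut only with the wrench, close the jaw only with its wheel, and leave the shoe, jar and tin where they stand.

Things in the scene. Friction and masses are not known exactly. Their poses are not given: they have to be found in the camera images.
- plate: fixed grey steel bed plate, 340 (x) x 460 (y) x 8 mm, on the bench; origin at the centre of its underside, its top 8 mm higher. The nut stands at its centre. A yellow line 5 mm wide runs on it along its +x from 25 to 60 mm off centre. The wrench can lie flat on it in any free direction. The column stands at x = 0, y = +175 or -175 mm; the other place has only a flush cover disc
- nut: brass hex nut, 30 mm across flats, 34.6 mm across corners, 18 mm tall; the stud in it ends 20.5 mm above the plate's top. Origin on its axis at the plate's top. A red mark on its top runs from the stud to the corner along its +x; two flats are parallel to its x. It only turns about its vertical axis, stiffly (about 0.25 N m)
- nut_turn (a joint): angle of the nut in rad, growing clockwise seen from above; 0 when the red mark points along the yellow line; it starts between -1.2 and -0.75. It stays where it is left
- column: fixed column, shaft 32 mm, foot 64 mm in diameter, carrying an upturned wooden shoe last that reaches from x = -113 to +140 mm, up to 80 mm wide, 115 to 185 mm above its foot; origin at the centre of its foot, on the plate's top. An obstacle on one side of the nut
- wrench: adjustable wrench, 0.5 kg, 237 mm long, 20 to 22 mm thick. Origin on its underside, at the centre of a 30 mm nut held in the jaws; x out of the mouth, z up. Blue handle 26 mm wide, x = -85 to -215 mm; centre of mass near x = -85. Head x = -62 to -20 mm, y = -22 to 29; throat at x = -20. Fixed jaw x = -22 to 18, y = 15 to 28; sliding jaw's inner face at y = -15 mm minus jaw_opening
- jaw_opening (a joint): how far the jaws stand apart beyond 30 mm, in m: 0 is snug on the nut; starts at 0.009. Only the worm wheel moves it; it locks itself and stays where it is left
- worm (a joint): turn of the worm wheel in rad; jaw_opening = 0.002 x worm. A fingertip pressed on the wheel's top (8 to 20 N, kept up while dragging) and dragged towards the jaws (wrench +x) rolls it and closes the jaw; the drag is about 3.5 N at its 11.5 mm radius
- wheel_top (a point): top of the knurled brass worm wheel, at x = -42, y = -6, z = 24.5 mm in the wrench's frame (axes as the wrench's); the wheel is 23 mm in diameter, 20 mm long along the wrench's y, and stands 4.5 mm proud of the head
- sliding_jaw: the wrench's sliding jaw, a block 35 x 13 x 18 mm; same frame as the wrench's, shifted along the wrench's -y by jaw_opening
- jar: polish jar standing on the plate, 68 mm in diameter, 56 mm tall; origin at the centre of its underside. Bystander
- tin: low polish tin standing on the plate, 72 mm in diameter, 26 mm tall; origin at the centre of its underside. Bystander
- shoe: black shoe standing on the bench, about 255 x 88 x 87 mm, toe along its x; origin under its middle. Bystander
Things that resemble listed ones, but are neither listed nor needed, are in the scene too. Leave any black look-alike of the wrench alone.

How it is judged:
By the outcome, as a careful person would: the job done as asked, in the order asked, and still so for the second after the job is handed in, with the robot touching nothing.
It also fails if it takes over 72 s, if anything falls off the work surface, if the arm or the gripper's body presses on something with over 40 N, if the wrist force passes 120 N, or if a joint passes its speed limit or range.

## Working session

There is one attempt and no reset: what is moved stays moved. The work goes in short steps, Python scripts to look and compute and a shell command to move; the robot and the scene stay as the last step left them, time stands still between calls to the robot, and variables do not carry over. Pictures are saved under pics/ and viewed, at most 10 in all, crops included, and the job is handed in when it is done.

```bash
mkdir -p pics; python3 - <<'E'
from workcell import observe, grab_frame, bot
import cv2,numpy as np,json
for n in ["scene","side"]:
    f=grab_frame(n); cv2.imwrite(f"pics/{n}0.png",f["image"][:,:,::-1]); print(n,np.round(f["mtx"],1).tolist(),f["xyz"],f["orientation"])
s=observe(); print({k:np.round(v,3).tolist() for k,v in s.items()}); print([a for a in dir(bot) if a[0]!='_'])
E
```

```text
scene [[433.7, 0.0, 319.7], [0.0, 433.7, 242.1], [0.0, 0.0, 1.0]] [1.01085908 0.17168093 0.80192828] [-2.46206495 -0.00251304  1.87317803]
side [[618.8, 0.0, 326.1], [0.0, 618.8, 247.8], [0.0, 0.0, 1.0]] [-0.45071287  0.80161466  0.85970726] [-2.17096472 -0.00418791 -2.31354722]
{'clock': 0.1, 'qpos': [1.116, 0.522, -0.036, 1.6, 0.021, 1.021, -0.113], 'qd': [0.001, -0.003, 0.0, -0.001, 0.002, 0.001, 0.0], 'joint_efforts': [0.006, -92.85, 1.986, -37.054, 0.018, 0.005, 0.0], 'position': [0.234, -0.579, 0.248], 'tool_rot': [-3.141, 0.0, 0.385], 'force': [-0.706, 1.201, 0.201], 'moment': [0.021, -0.021, -0.017], 'finger_force': 0.0, 'grip_width': 0.086}
['IKError', 'finger_overhang', 'job_done']
```

View pics/scene0.png

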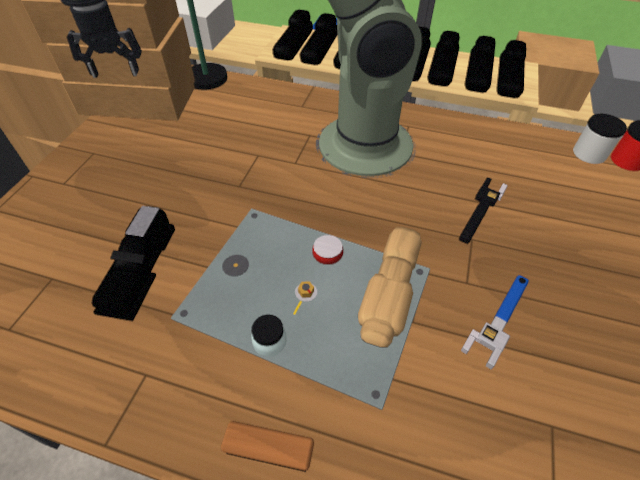

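View pics/side0.png

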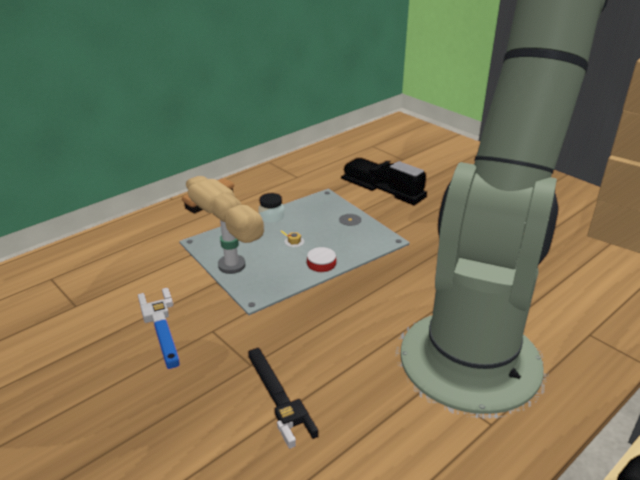

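Scene: blue-handled wrench at about (497,320). Its black look-alike is at (483,210), to be left alone. The blue handle and the 9 mm opening fit the description. The nut is at (306,291), the column and last at (390,290), the tin at (328,248), the jar at (268,333) and the shoe at (135,262).

```bash
cat > h.py <<'E'
import numpy as np,cv2
from scipy.spatial.transform import Rotation as R
from workcell import observe, grab_frame
def ray(f,uv):
    d=np.linalg.inv(f["mtx"])@np.c_[np.atleast_2d(uv),np.ones(len(np.atleast_2d(uv)))].T
    return (R.from_euler('xyz',f["orientation"]).as_matrix()@d).T
def cast(f,uv,z):
    d=ray(f,uv); o=np.array(f["xyz"]); return o+d*((z-o[2])/d[:,2])[:,None]
def tri(fs,uvs):
    A=np.zeros((3,3));b=np.zeros(3)
    for f,uv in zip(fs,uvs):
        d=ray(f,uv)[0];d/=np.linalg.norm(d);P=np.eye(3)-np.outer(d,d);A+=P;b+=P@np.array(f["xyz"])
    return np.linalg.solve(A,b)
def proj(f,p):
    q=f["mtx"]@(R.from_euler('xyz',f["orientation"]).as_matrix().T@(np.atleast_2d(p)-np.array(f["xyz"])).T); return (q[:2]/q[2]).T
def mask(f,lo,hi,roi=None):
    m=cv2.inRange(cv2.cvtColor(f["image"],cv2.COLOR_RGB2HSV),lo,hi)
    if roi: k=np.zeros_like(m);x0,y0,x1,y1=roi;k[y0:y1,x0:x1]=255;m&=k
    return m
def pts(m): return np.argwhere(m)[:,::-1].astype(float)
def axis(p):
    c=p.mean(0);_,_,v=np.linalg.svd(p-c);return c,v[0],(p-c)@v[0]
E
python3 - <<'E'
from h import *
fs=[grab_frame("scene"),grab_frame("side")]
for f,rw,ry in zip(fs,[(440,260,560,380),(120,280,200,380)],[(280,265,330,325),(270,220,315,255)]):
    b=pts(mask(f,(105,120,60),(125,255,255),rw)); P=cast(f,b,0.018)[:,:2]
    rc=cv2.minAreaRect(P.astype(np.float32)); c,v,t=axis(P); print("blue",len(b),np.round(c,4),np.degrees(np.arctan2(v[1],v[0])),t.min(),t.max(),rc)
    for nm,lo,hi in [("yel",(22,140,120),(35,255,255)),("nutor",(10,140,60),(21,255,255)),("red",(0,170,80),(6,255,255))]:
        y=pts(mask(f,lo,hi,ry)); 
        if len(y)>3:
            for z in (.008,.0265):
                P=cast(f,y,z)[:,:2]; c,v,t=axis(P); print(nm,len(y),z,np.round(c,4),np.degrees(np.arctan2(v[1],v[0])),np.round([t.min(),t.max()],4))
im=fs[0]["image"]; a=cv2.resize(im[255:335,265:345],(400,400),interpolation=cv2.INTER_CUBIC);b=cv2.resize(im[270:370,445:545],(400,400),interpolation=cv2.INTER_CUBIC)
cv2.imwrite("pics/crop1.png",np.hstack([a,b])[:,:,::-1])
E
```

```text
blue 578 [0.4299 0.4161] -19.24247976957607 -0.06751473939523675 0.05867168972674542 ((0.4256972074508667, 0.41739946603775024), (0.02472812309861183, 0.12618355453014374), 70.68345642089844)
yel 31 0.008 [ 0.5795 -0.0103] -6.7970652949790455 [-0.0157  0.0154]
yel 31 0.0265 [ 0.5895 -0.0061] -6.79706529497899 [-0.0154  0.0151]
nutor 130 0.008 [ 0.5332 -0.0073] 15.798198956259146 [-0.02    0.0162]
nutor 130 0.0265 [ 0.5444 -0.0032] 15.798198956259078 [-0.0195  0.0159]
red 5 0.008 [0.5343 0.0008] 44.609759920741 [-0.0033  0.0033]
red 5 0.0265 [0.5454 0.0048] 44.60975992074063 [-0.0032  0.0032]
blue 575 [0.4193 0.4238] 160.42214894666688 -0.07317108174852763 0.06891927275399116 ((0.4214184284210205, 0.42338883876800537), (0.023919206112623215, 0.14202623069286346), 70.97024536132812)
yel 5 0.008 [ 0.5522 -0.0146] 64.68204531677344 [-0.0138  0.0089]
yel 5 0.0265 [0.5304 0.0032] 64.68204531677355 [-0.0135  0.0087]
nutor 59 0.008 [ 0.5458 -0.009 ] 174.51337229250498 [-0.0238  0.0156]
nutor 59 0.0265 [0.5242 0.0086] 174.51337229250495 [-0.0233  0.0152]
```

View pics/crop1.png

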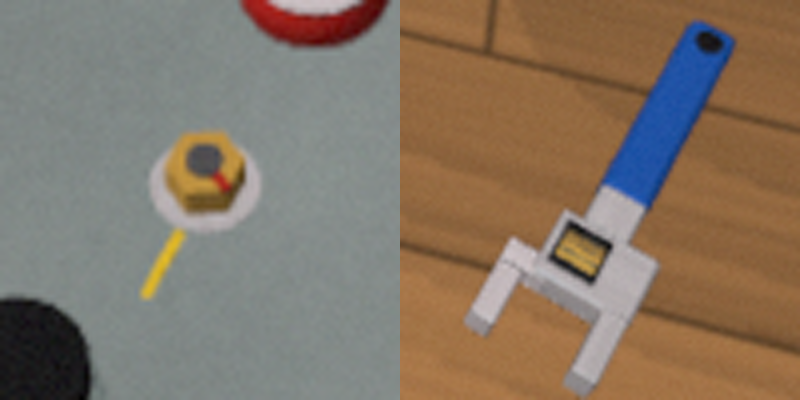

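Crop: the mark points to about +45° in the world and the yellow line to about −7°. The wrench lies face up, its sliding jaw to the left and open. I'll move over the nut for a close look.

```bash
python3 -m crank '{"linear":[[0.08,0.18,0],[0.16,0.37,0],[0.24,0.55,0],[0.32,0.73,0],[0.4,0.92,0]],"delta_rot":[[0,0,0],[0,0,0],[0,0,0],[0,0,0],[0,0,0]],"fingers":[1,1,1,1,1]}'; python3 -m crank '{"linear":[[0.1,0.17,0.04],[0.2,0.34,0.08],[0.3,0.51,0.1],[0.4,0.68,0.1],[0.45,0.86,0.1]],"delta_rot":[[0,0,0],[0,0,0],[0,0,0],[0,0,0],[0,0,0]],"fingers":[1,1,1,1,1]}'; python3 - <<'E'
from h import *
f=grab_frame("wrist");cv2.imwrite("pics/w1.png",f["image"][:,:,::-1]);print(f["mtx"],f["xyz"],f["orientation"]);s=observe();print(s["qpos"],s["position"],s["tool_rot"],s["clock"])
import pickle;pickle.dump(f,open("w1.pkl","wb"))
E
```

```text
clock: 0.7
position: [0.3344, -0.3489, 0.2483]
tool_rot: [3.141, -0.0, 0.385]
force: [1.6, 0.2, 0.2]
grip_width: 0.0852
finger_force: 0.0
clock: 1.2
position: [0.4479, -0.1338, 0.2735]
tool_rot: [3.141, -0.001, 0.385]
force: [1.1, 0.7, -0.7]
grip_width: 0.0855
finger_force: 0.0
[[428.97937814   0.         319.34745157]
 [  0.         428.97937814 241.35237547]
 [  0.           0.           1.        ]] [ 0.51018106 -0.10961304  0.39804635] [ 2.87467581e+00 -7.40841190e-04 -1.18620189e+00]
[ 0.3625127   0.24690661 -0.25442774  1.96117216  0.07268064  0.94123035
 -1.10616592] [ 0.44915588 -0.12657285  0.27352033] [-3.13969887e+00 -2.40761097e-03  3.91913698e-01] 1.25
```

View pics/w1.png

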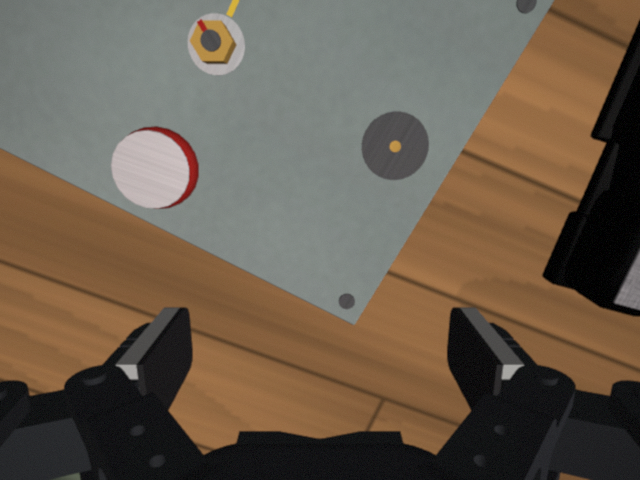

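Wrist view: nut at (212,41), with its red mark pointing up-left to (202,24). The yellow line is at (232,8), the cover disc at (395,146) and the tin at (155,168). I'll measure from this.

```bash
python3 - <<'E'
from h import *
import pickle
f=pickle.load(open("w1.pkl","rb"));im=f["image"]
def cen(m): 
    c=max(cv2.findContours(m,cv2.RETR_EXTERNAL,cv2.CHAIN_APPROX_NONE)[0],key=cv2.contourArea);return c
w=mask(f,(0,0,165),(180,40,255),(180,5,255,85)) ; w|=mask(f,(0,100,60),(30,255,255),(180,12,250,70)); c=cen(w)
(a,b),ax,_=cv2.minAreaRect(c); e=cv2.fitEllipse(cv2.convexHull(c)); nutP=cast(f,[e[0]],.009)[0]; print("washer",e[0],nutP)
s=cen(mask(f,(0,0,40),(180,90,120),(198,28,226,54))); m=cv2.moments(s); uv=[m['m10']/m['m00'],m['m01']/m['m00']]; st=cast(f,[uv],.0285)[0];print("stud",uv,st,cv2.contourArea(s))
d=cen(mask(f,(0,0,40),(180,60,100),(350,100,440,190)));e=cv2.fitEllipse(cv2.convexHull(d));dp=cast(f,[e[0]],.008)[0];v=nutP-dp;print("disc",e,dp,np.linalg.norm(v),"plate yaw",np.degrees(np.arctan2(v[1],v[0]))-90)
y=pts(mask(f,(22,140,120),(35,255,255),(222,0,250,22)));P=cast(f,y,.008)[:,:2];c0,vv,t=axis(P);print("yel",c0,np.degrees(np.arctan2(vv[1],vv[0])),len(y))
r=pts(mask(f,(0,150,60),(8,255,255),(190,12,225,45))); r=np.vstack([r,pts(mask(f,(172,150,60),(180,255,255),(190,12,225,45)))]);P=cast(f,r,.0262)[:,:2];print("red",len(r),P.mean(0),"dir",np.degrees(np.arctan2(*(P.mean(0)-st[:2])[::-1])), "axis",axis(P)[1])
# nut top hexagon
n=cen(mask(f,(14,110,150),(26,255,255),(180,12,250,70))); 
fs=grab_frame("scene"); jar=None
for nm,uv,z in [("tin",(327.5,243),.034),("jar",(267,328),.064)]: print(nm,cast(fs,[uv],z)[0])
tw=cen(mask(f,(0,0,165),(180,60,255),(100,120,205,215)));e=cv2.fitEllipse(tw);print("tinw",cast(f,[e[0]],.034)[0])
E
```

```text
washer (215.8187255859375, 43.91908645629883) [ 0.53768148 -0.00553741  0.009     ]
stud [210.2093023255814, 40.05481727574751] [ 0.5373149  -0.00574952  0.0285    ] 301.0
disc ((394.67083740234375, 145.22349548339844), (65.81085968017578, 68.93352508544922), 32.64780044555664) [ 0.51857714 -0.17871004  0.008     ] 0.17422611011292696 plate yaw -6.295393371939042
yel [ 0.56908094 -0.00897346] 170.72410612387864 101
red 55 [0.54516046 0.00443775] dir 52.39890169017365 axis [-0.62344274 -0.78186901]
tin [0.41519083 0.0063643  0.034     ]
jar [ 0.66965267 -0.03695104  0.064     ]
tinw [0.42300332 0.00857878 0.034     ]
```

```bash
python3 -m crank '{"linear":[[0,0.2,0.02],[0,0.4,0.04],[0,0.6,0.06],[0,0.8,0.08],[0,1,0.1]],"delta_rot":[[0,0,-0.2],[0,0,-0.4],[0,0,-0.6],[0,0,-0.7],[0,0,-0.7]],"fingers":[1,1,1,1,1]}'; python3 -m crank '{"linear":[[0,0.2,0],[0,0.4,0],[0,0.6,0],[0,0.8,0],[-0.04,1,0]],"delta_rot":[[0,0,-0.15],[0,0,-0.3],[0,0,-0.45],[0,0,-0.6],[0,0,-0.7]],"fingers":[1,1,1,1,1]}';python3 -m crank '{"linear":[[0,0.15,0],[0,0.18,0],[0,0.18,0]],"delta_rot":[[0,0,0],[0,0,0],[0,0,0]],"fingers":[1,1,1]}'; python3 - <<'E'
from h import *
s=observe();print(s["qpos"],s["position"],s["tool_rot"],s["clock"])
E
```

```text
clock: 1.8
position: [0.4461, 0.1113, 0.2982]
tool_rot: [3.141, -0.0, 0.015]
force: [0.8, -0.2, 0.5]
grip_width: 0.0855
finger_force: 0.0
clock: 2.3
position: [0.4456, 0.275, 0.2925]
tool_rot: [3.135, 0.013, -0.266]
force: [0.6, -0.0, -1.0]
grip_width: 0.0852
finger_force: 0.0
clock: 2.6
position: [0.4447, 0.3211, 0.2922]
tool_rot: [3.134, 0.013, -0.262]
force: [-0.3, 0.3, -0.1]
grip_width: 0.0854
finger_force: 0.0
[-0.82561256  0.36240015  0.12773539  1.74598002 -0.05964262  1.05015863
 -2.50827134] [0.44471706 0.32113064 0.29224423] [ 3.13422883  0.01303393 -0.26177811] 2.6
```

The last joint is at its limit. I'll grasp the other way round, turn the wrench, and regrasp it.

```bash
for i in 1 2 3 4 5 6; do python3 -m crank '{"linear":[[0,0,0],[0,0,0],[0,0,0],[0,0,0]],"delta_rot":[[0,0,0.28],[0,0,0.56],[0,0,0.84],[0,0,1]],"fingers":[1,1,1,1]}' | grep -E "clock|posi|tool" | tr '\n' ' '; echo; done; python3 - <<'E'
from h import *
import pickle
s=observe();print(s["qpos"],s["position"],s["tool_rot"],s["clock"])
f=grab_frame("wrist");pickle.dump(f,open("w2.pkl","wb"));cv2.imwrite("pics/w2.png",f["image"][:,:,::-1])
b=pts(mask(f,(105,120,60),(125,255,255)));P=cast(f,b,0.02)[:,:2].astype(np.float32);print(len(b),cv2.minAreaRect(P),b.min(0),b.max(0))
E
```

```text
clock: 3.0 position: [0.4459, 0.3178, 0.2927] tool_rot: [3.134, 0.013, 0.263] 
clock: 3.4 position: [0.4459, 0.3177, 0.2928] tool_rot: [3.134, 0.013, 0.786] 
clock: 3.8 position: [0.4459, 0.3177, 0.2928] tool_rot: [3.134, 0.013, 1.31] 
clock: 4.2 position: [0.446, 0.3177, 0.2928] tool_rot: [3.135, 0.013, 1.834] 
clock: 4.6 position: [0.446, 0.3177, 0.2928] tool_rot: [3.135, 0.013, 2.357] 
clock: 5.0 position: [0.446, 0.3177, 0.2928] tool_rot: [3.135, 0.013, 2.881] 
[-0.34378631  0.38115006 -0.51390041  1.74393832  0.22138126  1.06016056
  0.37643434] [0.44602397 0.31769579 0.29279906] [3.13500923 0.01348441 2.88087147] 5.0
3993 ((0.425558865070343, 0.4162198603153229), (0.026894638314843178, 0.12674883008003235), 70.62733459472656) [396.  68.] [442. 212.]
```

View pics/w2.png

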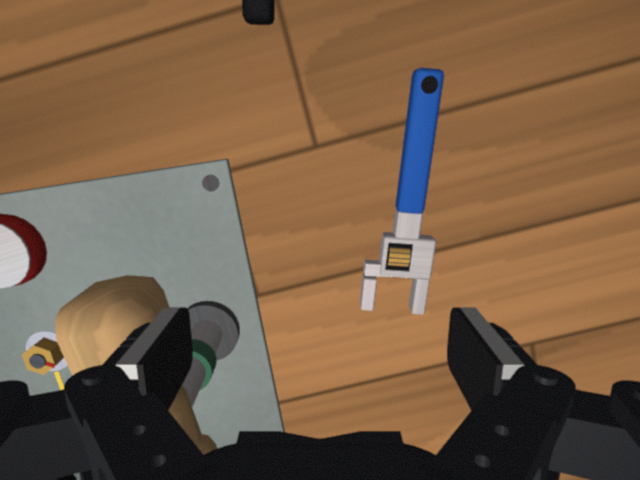

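Wrist view: wrench face up at (405,190), handle from (430,70) to (412,212), head at (408,257) and wheel at (399,257). Next I compute the grasp shift.

```bash
cat >> h.py <<'E'
def to(p,yawdeg):
    s=observe(); Rc=R.from_euler('xyz',s["tool_rot"]); Rt=R.from_euler('xyz',[np.pi,0,np.radians(yawdeg)])
    rv=np.degrees((Rt*Rc.inv()).as_rotvec())/30
    print("lin",np.round((np.array(p)-s["position"])/.25,3),"rot",np.round(rv,3),"pos",np.round(s["position"],4),"rot",np.round(np.degrees(s["tool_rot"]),2),"F",np.round(s["force"],1),"w",round(s["grip_width"],4),"t",s["clock"])
E
python3 -c "
from h import *
to([.4538,.4063,.022],160.6)"
```

```text
lin [ 0.031  0.355 -1.083] rot [-0.004  0.028 -0.155] pos [0.446  0.3177 0.2927] rot [179.63   0.77 165.26] F [ 0.9 -0.7 -0.1] w 0.0852 t 5.05
```

```bash
python3 -m crank '{"linear":[[0.02,0.18,-0.05],[0.031,0.355,-0.2],[0.031,0.355,-0.4],[0.031,0.355,-0.6],[0.031,0.355,-0.8]],"delta_rot":[[-0.004,0.028,-0.155],[-0.004,0.028,-0.155],[-0.004,0.028,-0.155],[-0.004,0.028,-0.155],[-0.004,0.028,-0.155]],"fingers":[0.2,0.2,0.2,0.2,0.2]}' 60; python3 -m crank '{"linear":[[0,0,-0.1],[0,0,-0.2],[0,0,-0.27],[0,0,-0.283],[0,0,-0.283]],"delta_rot":[[0,0,0],[0,0,0],[0,0,0],[0,0,0],[0,0,0]],"fingers":[0.2,0.2,0.2,0.2,0.2]}' |head -4
python3 -c "
from h import *
to([.4538,.4063,.022],160.6)"
```

```text
clock: 5.55
position: [0.4535, 0.4071, 0.0963]
tool_rot: [3.141, -0.0, 2.793]
force: [0.9, 1.1, -0.2]
grip_width: 0.0514
finger_force: 0.0
clock: 6.05
position: [0.4535, 0.4077, 0.0275]
tool_rot: [3.141, -0.0, 2.794]
force: [-0.6, 1.5, 0.5]
lin [ 0.001 -0.006 -0.022] rot [-0.001 -0.001  0.017] pos [0.4535 0.4077 0.0275] rot [ 1.7997e+02 -3.0000e-02  1.6010e+02] F [-0.6  1.5  0.5] w 0.0513 t 6.05
```

```bash
python3 -m crank '{"linear":[[0,0,-0.022],[0,0,-0.022],[0,0,-0.022],[0,0,-0.022],[0,0,-0.022]],"delta_rot":[[0,0,0.017],[0,0,0.017],[0,0,0.017],[0,0,0.017],[0,0,0.017]],"fingers":[0.2,-1,-1,-1,-1]}' 80 | tail -4; python3 -m crank '{"linear":[[0,0,0.06],[0,0,0.14],[0.08,-0.01,0.2],[0.16,-0.02,0.2],[0.24,-0.03,0.2]],"delta_rot":[[0,0,0],[0,0,0],[0,0,0.28],[0,0,0.56],[0,0,0.84]],"fingers":[-1,-1,-1,-1,-1]}';python3 -m crank '{"linear":[[0,0,0],[0,0,0],[0,0,0],[0,0,0]],"delta_rot":[[0,0,0.28],[0,0,0.56],[0,0,0.84],[0,0,0.84]],"fingers":[-1,-1,-1,-1]}'
python3 -c "
from h import *
to([.4538,.4063,.022],210)"
```

```text
tool_rot: [3.14, 0.0, 2.804]
force: [-0.6, -0.6, 7.5]
grip_width: 0.024
finger_force: 80.2
clock: 7.05
position: [0.5143, 0.4002, 0.0735]
tool_rot: [3.141, 0.001, -3.033]
force: [0.5, 0.5, -4.6]
grip_width: 0.0242
finger_force: 79.3
clock: 7.45
position: [0.5134, 0.3999, 0.0724]
tool_rot: [3.141, -0.001, -2.597]
force: [0.4, 0.7, -5.1]
grip_width: 0.0242
finger_force: 79.5
lin [-0.238  0.025 -0.202] rot [-0.    -0.002 -0.04 ] pos [0.5134 0.3999 0.0724] rot [ 1.7997e+02 -4.0000e-02 -1.4880e+02] F [ 0.4  0.7 -5.1] w 0.0242 t 7.45
```

```bash
python3 -m crank '{"linear":[[0,0,-0.1],[0,0,-0.18],[0,0,-0.198],[0,0,-0.198],[0,0,-0.198]],"delta_rot":[[0,0,0],[0,0,0],[0,0,0],[0,0,0],[0,0,0]],"fingers":[-1,-1,-1,-1,0.3]}'|head -4;python3 -m crank '{"linear":[[0,0,0],[0,0,0],[0,0,0.15],[0,0,0.35],[0,0,0.55]],"delta_rot":[[0,0,0],[0,0,0],[0,0,0],[0,0,0],[0,0,0]],"fingers":[0.3,0.3,0.3,0.3,0.3]}';  for i in 1 2 3 4 5 6; do python3 -m crank '{"linear":[[0,0,0],[0,0,0],[0,0,0],[0,0,0]],"delta_rot":[[0,0,-0.28],[0,0,-0.56],[0,0,-0.84],[0,0,-1]],"fingers":[0.3,0.3,0.3,0.3]}' | grep tool; done
cat > look.py <<'E'
from h import *
import sys
f=grab_frame("wrist");b=pts(mask(f,(105,120,60),(125,255,255)));P=cast(f,b,float(sys.argv[1]))[:,:2].astype(np.float32);print(len(b),cv2.minAreaRect(P),b.min(0),b.max(0));cv2.imwrite(sys.argv[2],f["image"][:,:,::-1])
import pickle;pickle.dump(f,open("wl.pkl","wb"))
to([.5143,.4,.022],31)
E
python3 look.py 0.02 pics/w3.png
```

```text
clock: 7.95
position: [0.5132, 0.4004, 0.0226]
tool_rot: [-3.142, -0.0, -2.602]
force: [0.2, -0.5, 0.6]
clock: 8.45
position: [0.5128, 0.4003, 0.1611]
tool_rot: [3.141, -0.002, -2.6]
force: [0.8, -0.1, 0.4]
grip_width: 0.0553
finger_force: 0.0
tool_rot: [3.141, -0.0, -3.13]
tool_rot: [3.141, -0.0, 2.63]
tool_rot: [3.141, -0.001, 2.107]
tool_rot: [3.141, -0.001, 1.583]
tool_rot: [3.141, -0.001, 1.06]
tool_rot: [3.141, -0.001, 0.536]
6560 ((0.4886266589164734, 0.38366442918777466), (0.1251663714647293, 0.024607867002487183), 31.02222442626953) [301. 181.] [340. 362.]
lin [ 0.005 -0.003 -0.551] rot [-0.     0.001  0.016] pos [0.513  0.4008 0.1597] rot [ 1.7999e+02 -3.0000e-02  3.0520e+01] F [-1.5 -0.2  0.2] w 0.0552 t 10.9
```

```bash
python3 -m crank '{"linear":[[0.022,0.004,-0.15],[0.022,0.004,-0.35],[0.022,0.004,-0.5],[0.022,0.004,-0.547],[0.022,0.004,-0.547]],"delta_rot":[[0,0,0.016],[0,0,0.016],[0,0,0.016],[0,0,0.016],[0,0,0.016]],"fingers":[0.3,0.3,0.3,0.3,0.3]}'|head -4;python3 -m crank '{"linear":[[0,0,0],[0,0,0],[0,0,0],[0,0,0]],"delta_rot":[[0,0,0],[0,0,0],[0,0,0],[0,0,0]],"fingers":[-1,-1,-1,-1]}' 80;
python3 -m crank '{"linear":[[0,0,0.15],[0,0,0.3],[0,0,0.5],[0,0,0.7],[0,0,0.9]],"delta_rot":[[0,0,0],[0,0,0],[0,0,0],[0,0,0],[0,0,0]],"fingers":[-1,-1,-1,-1,-1]}'; python3 look.py 0.245 pics/w4.png
```

```text
clock: 11.4
position: [0.5182, 0.401, 0.0219]
tool_rot: [3.141, 0.002, 0.551]
force: [-0.0, -1.0, 0.3]
clock: 11.8
position: [0.5197, 0.4024, 0.0256]
tool_rot: [-3.141, -0.004, 0.551]
force: [-2.7, -0.7, 12.3]
grip_width: 0.0241
finger_force: 79.8
clock: 12.3
position: [0.5184, 0.4011, 0.2514]
tool_rot: [3.141, -0.002, 0.551]
force: [1.2, 0.9, -4.7]
grip_width: 0.0239
finger_force: 80.3
13308 ((0.5123431086540222, 0.39602741599082947), (0.07020752131938934, 0.02522634156048298), 31.49716567993164) [281. 252.] [358. 438.]
lin [-0.026 -0.011 -0.953] rot [-0.015  0.018 -0.018] pos [0.5209 0.4027 0.2602] rot [-179.9    -0.68   31.53] F [3.4 2.4 6.9] w 0.0237 t 12.35
```

View pics/w4.png

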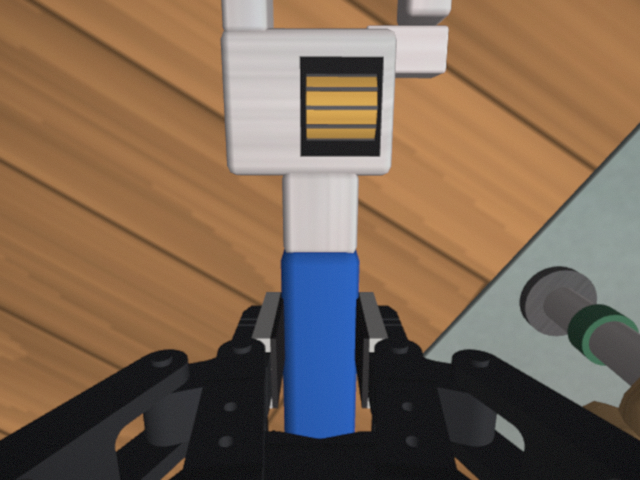

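Wrist view: the wrench is held squarely, its wheel at (342,105) and its handle front edge at row 252. Next I measure the wrench frame relative to the tool.

```bash
python3 -m crank '{"linear":[[0,0,0.1],[0,0,0.1],[0,0,0.1]],"delta_rot":[[0,0,0],[0,0,0],[0,0,0]],"fingers":[-1,-1,-1]}' | head -4; python3 - <<'E'
from h import *
import pickle
f=grab_frame("wrist");s=observe();pickle.dump(f,open("w5.pkl","wb"))
T=s["position"];y=s["tool_rot"][2];print(T,np.degrees(s["tool_rot"]))
def loc(uv,z):
    P=cast(f,uv,z)[:,:2]-T[:2];c,n=np.cos(y),np.sin(y);return np.c_[P@[c,n],P@[-n,c]]
m=mask(f,(105,120,60),(125,255,255));b=pts(m);r0=b[:,1].min()
for r in range(int(r0)+2,int(r0)+40,12): q=b[b[:,1]==r];print(r,q[:,0].min(),q[:,0].max())
fr=b[b[:,1]<=r0+1];print("front",loc([fr.mean(0)],T[2]-.0045))
q=b[(b[:,1]>r0+3)&(b[:,1]<r0+35)];L=loc(q,T[2]-.0045);print("handle",L.mean(0),)
g=pts(mask(f,(15,120,80),(28,255,255),(295,55,385,160)));print("wheel bbox",g.min(0),g.max(0),loc([(g.min(0)+g.max(0))/2],T[2]-.002))
E
```

```text
clock: 12.65
position: [0.5185, 0.4013, 0.2728]
tool_rot: [3.141, -0.001, 0.551]
force: [-0.6, 0.9, -5.5]
[0.51828042 0.40113211 0.2719185 ] [1.79968443e+02 3.65793830e-02 3.15570362e+01]
254 284.0 356.0
266 282.0 358.0
278 282.0 357.0
290 282.0 357.0
front [[ 0.0276578  -0.00014589]]
handle [ 0.02153612 -0.00120791]
wheel bbox [305.  77.] [377. 137.] [[ 0.07157018 -0.00725109]]
```

```bash
for i in 1 2 3; do python3 -m crank '{"linear":[[0.02,-0.16,0.01],[0.04,-0.34,0.02],[0.06,-0.52,0.03],[0.077,-0.684,0.03]],"delta_rot":[[0,0,0.24],[0,0,0.47],[0,0,0.7],[0,0,0.9]],"fingers":[-1,-1,-1,-1]}'|head -3|tr '\n' ' ';echo; done
python3 -m crank '{"linear":[[0,0,0],[0,0,0]],"delta_rot":[[0,0,0],[0,0,0]],"fingers":[-1,-1]}' | head -4; python3 -c "
from h import *
to([.5758,-.112,.06],112.4)"; python3 look.py 0.2 pics/w6.png
```

```text
clock: 13.1 position: [0.5376, 0.228, 0.2792] tool_rot: [-3.142, 0.001, 1.027] 
clock: 13.5 position: [0.5568, 0.057, 0.2869] tool_rot: [-3.141, 0.0, 1.498] 
clock: 13.9 position: [0.5761, -0.1139, 0.2943] tool_rot: [-3.141, -0.001, 1.969] 
clock: 14.1
position: [0.5759, -0.1126, 0.2939]
tool_rot: [-3.14, -0.002, 1.962]
force: [1.3, 1.6, -5.0]
lin [-0.     0.002 -0.936] rot [-0.002 -0.004 -0.001] pos [ 0.5759 -0.1126  0.2939] rot [-1.7992e+02 -1.0000e-01  1.1242e+02] F [ 1.3  1.6 -5. ] w 0.0237 t 14.1
13336 ((0.5979187488555908, -0.16653701663017273), (0.04234986752271652, 0.11764122545719147), 22.060949325561523) [281. 251.] [358. 438.]
lin [-0.247  2.045 -1.089] rot [-4.000e-03 -1.000e-03 -2.717e+00] pos [ 0.5761 -0.1113  0.2942] rot [-1.7995e+02 -1.0000e-01  1.1251e+02] F [ 0.1  1.1 -4.9] w 0.0241 t 14.15
```

View pics/w6.png

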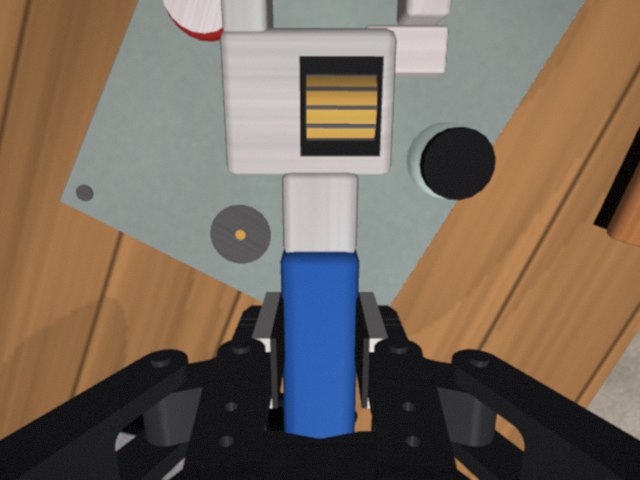

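Wrist view: jar at (455,162), clear on the right. Cover disc at (240,234), tin at top left. The head hides the nut, so I descend to hover and check with the scene camera.

```bash
python3 -m crank '{"linear":[[0,0,-0.2],[0,0,-0.4],[0,0,-0.6],[0,0,-0.8],[0,0,-0.9]],"delta_rot":[[0,0,0],[0,0,0],[0,0,0],[0,0,0],[0,0,0]],"fingers":[-1,-1,-1,-1,-1]}'|head -4; python3 -m crank '{"linear":[[0,0,-0.02],[0,0,-0.02]],"delta_rot":[[0,0,0],[0,0,0]],"fingers":[-1,-1]}' | head -4; python3 - <<'E'
from h import *
ims=[]
for n,(u,v) in [("scene",(305,290)),("side",(292,240))]:
    f=grab_frame(n);h=45;im=f["image"][v-h:v+h,u-h:u+h];ims.append(cv2.resize(im,(400,400),interpolation=cv2.INTER_CUBIC))
cv2.imwrite("pics/c7.png",np.hstack(ims)[:,:,::-1])
to([.5758,-.112,.034],112.4)
E
```

```text
clock: 14.65
position: [0.5744, -0.1095, 0.0661]
tool_rot: [-3.138, -0.003, 1.966]
force: [0.0, -0.3, -4.3]
clock: 14.85
position: [0.5765, -0.1105, 0.0653]
tool_rot: [-3.141, -0.001, 1.965]
force: [0.2, 0.1, -3.7]
lin [-0.007 -0.003 -0.132] rot [-0.001  0.005 -0.006] pos [ 0.5775 -0.1112  0.067 ] rot [1.7986e+02 3.0000e-02 1.1257e+02] F [ 0.3  0.2 -4.3] w 0.024 t 14.95
```

View pics/c7.png

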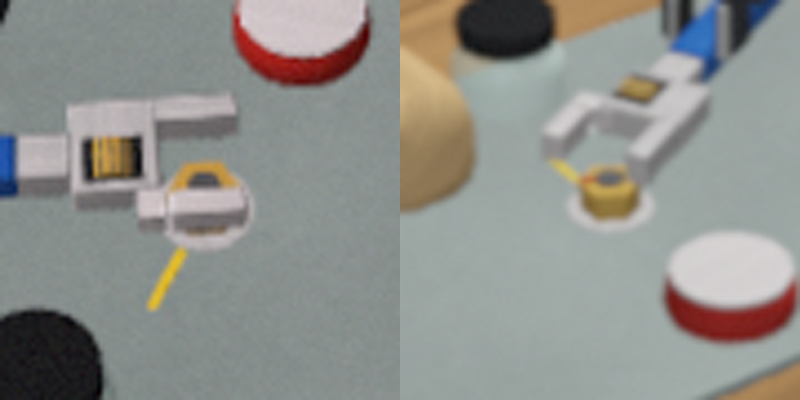

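```bash
python3 - <<'E'
from h import *
s=observe();f=grab_frame("scene");T=np.array(s["position"]);y=s["tool_rot"][2];print(T)
M=R.from_euler('z',y).as_matrix()
O=T+M@[.113,-.0007,-.0256]
for n,p in [("fixed in tip top",[.018,.015,.02]),("fixed out tip top",[.018,.028,.02]),("slide in tip top",[.018,-.024,.018]),("slide out tip",[.018,-.037,.018]),("wheel",[-.042,-.006,.0245]),("headcorner",[-.062,.029,.02])]:
    q=proj(f,O+M@p)[0];print(n,(q-[260,245])*400/90)
for p in [(.5375,-.0055,.0285),(.5375,-.0055,.008)]: print("nut",(proj(f,p)[0]-[260,245])*400/90)
E
```

```text
[ 0.57745498 -0.11120139  0.06701733]
fixed in tip top [236.33203701 109.7895245 ]
fixed out tip top [234.08238663  87.44655238]
slide in tip top [243.35829738 181.69998292]
slide out tip [245.77391139 205.711051  ]
wheel [109.76781155 150.9497336 ]
headcorner [64.88841835 98.05924293]
nut [202.29886607 183.28975543]
nut [203.2709233  206.51388026]
```

Crop: the jaws hover with the nut between them. Predicted and seen positions agree within about 1.5 mm. I lower it gently.

```bash
python3 -m crank '{"linear":[[-0.006,0,-0.02],[-0.006,0,-0.05],[-0.006,0,-0.08],[-0.006,0,-0.1],[-0.006,0,-0.1]],"delta_rot":[[0,0,0],[0,0,0],[0,0,0],[0,0,0],[0,0,0]],"fingers":[-1,-1,-1,-1,-1]}'|head -4;python3 -m crank '{"linear":[[0,0,-0.01],[0,0,-0.02],[0,0,-0.02]],"delta_rot":[[0,0,0],[0,0,0],[0,0,0]],"fingers":[-1,-1,-1]}'; python3 - <<'E'
from h import *
ims=[]
for n,(u,v) in [("scene",(305,290)),("side",(292,240))]:
    f=grab_frame(n);h=45;im=f["image"][v-h:v+h,u-h:u+h];ims.append(cv2.resize(im,(400,400),interpolation=cv2.INTER_CUBIC))
cv2.imwrite("pics/c8.png",np.hstack(ims)[:,:,::-1])
to([.5758,-.112,.034],112.4)
E
```

```text
clock: 15.5
position: [0.5745, -0.1115, 0.0395]
tool_rot: [-3.141, -0.001, 1.964]
force: [-0.1, 0.3, -4.7]
clock: 15.8
position: [0.5749, -0.1116, 0.0352]
tool_rot: [3.141, -0.001, 1.964]
force: [0.4, 0.5, -5.2]
grip_width: 0.0238
finger_force: 80.4
lin [ 0.003 -0.002 -0.006] rot [-0.001  0.001 -0.005] pos [ 0.575  -0.1116  0.0355] rot [ 1.7997e+02 -3.0000e-02  1.1255e+02] F [ 0.2 -0.7 -4.8] w 0.0237 t 15.9
```

View pics/c8.png

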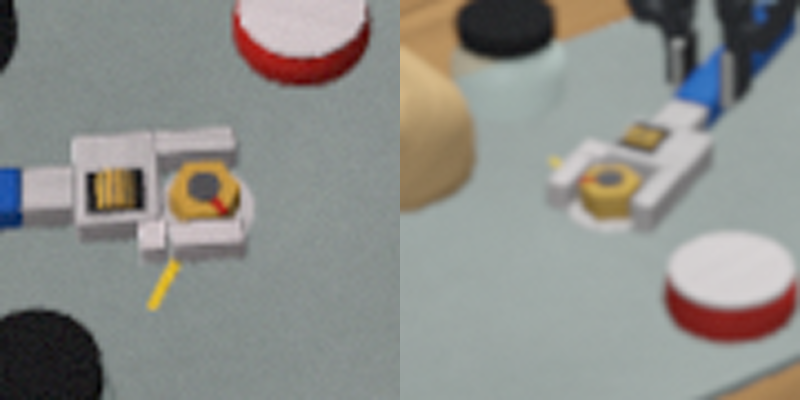

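Crop: the jaws stand round the nut, which is clear of both jaw faces and the throat. I lower the last bit and release.

```bash
python3 -m crank '{"linear":[[0,0,-0.005],[0,0,-0.01],[0,0,-0.01]],"delta_rot":[[0,0,0],[0,0,0],[0,0,0]],"fingers":[-1,-1,-1]}'|head -4;python3 -m crank '{"linear":[[0,0,0],[0,0,0],[0,0,0]],"delta_rot":[[0,0,0],[0,0,0],[0,0,0]],"fingers":[0,0.2,0.2]}';python3 -m crank '{"linear":[[0,0,0.05],[0,0,0.15],[0,0,0.3],[0,0,0.5],[0,0,0.5]],"delta_rot":[[0,0,0],[0,0,0],[0,0,0],[0,0,0],[0,0,0]],"fingers":[0.2,0.2,-0.5,-1,-1]}';  python3 - <<'E'
from h import *
import pickle
f=grab_frame("wrist");s=observe();pickle.dump(f,open("w9.pkl","wb"))
b=pts(mask(f,(105,120,60),(125,255,255)));P=cast(f,b,.029)[:,:2].astype(np.float32);print(len(b),cv2.minAreaRect(P),b.min(0),b.max(0))
g=mask(f,(15,110,70),(30,255,255)); n,l,st,c=cv2.connectedComponentsWithStats(g)
for i in range(1,n):
    if st[i,4]>60: print(st[i],c[i],cast(f,[c[i]],.0325)[0])
to([.5758,-.112,.034],112.4)
E
```

```text
clock: 16.2
position: [0.5752, -0.1117, 0.0335]
tool_rot: [3.141, -0.0, 1.964]
force: [-2.6, 0.0, 8.1]
clock: 16.5
position: [0.5751, -0.1116, 0.033]
tool_rot: [3.141, -0.0, 1.964]
force: [0.1, 0.5, -0.0]
grip_width: 0.0511
finger_force: 0.0
clock: 17.0
position: [0.5777, -0.1121, 0.1647]
tool_rot: [3.133, 0.004, 1.964]
force: [0.7, -0.5, -0.9]
grip_width: 0.0083
finger_force: 0.0
5643 ((0.5890830755233765, -0.14583714306354523), (0.02456493489444256, 0.12481275945901871), 22.34140968322754) [294. 189.] [334. 370.]
[ 298    0   53   69 1909] [322.37506548  35.69827135] [ 0.53744363 -0.00792542  0.0325    ]
[369  67  41  27 332] [391.62951807  79.96686747] [ 0.58217315 -0.01401357  0.0325    ]
[307  97  36   5 177] [324.40112994  99.02824859] [ 0.55116926 -0.03789582  0.0325    ]
[615 102  25  25 146] [628.53424658 114.59589041] [0.71650294 0.02141878 0.0325    ]
[306 104  37   8 271] [324.47232472 107.56088561] [ 0.55299177 -0.04215192  0.0325    ]
[573 110  40  70 642] [592.59345794 144.14953271] [ 0.70626505 -0.00082687  0.0325    ]
[306 113  37   8 260] [323.9        116.93076923]
[... 2226 characters left out ...]
8  0.0325    ]
[ 59 369  15  21  71] [ 66.16901408 378.28169014] [ 0.45883809 -0.27081917  0.0325    ]
[528 373  26  20 152] [540.98026316 382.15131579] [ 0.75980808 -0.15139107  0.0325    ]
[  9 387  21  13  61] [ 19.78688525 393.14754098] [ 0.43236033 -0.29413231  0.0325    ]
[ 59 388  19  19 116] [ 67.49137931 396.05172414] [ 0.46296049 -0.28415026  0.0325    ]
[464 415  13  16  83] [470.28915663 421.44578313] [ 0.72961118 -0.19792002  0.0325    ]
[  8 416  10  22  68] [ 12.47058824 426.5       ] [ 0.43329359 -0.32282698  0.0325    ]
lin [-0.003 -0.    -0.512] rot [ 0.     0.012 -0.005] pos [ 0.5766 -0.1119  0.162 ] rot [1.7968e+02 1.4000e-01 1.1254e+02] F [ 0.3 -0.1 -0.7] w 0.001 t 17.05
```

```bash
python3 -m crank '{"linear":[[-0.04,0.12,-0.1],[-0.073,0.238,-0.25],[-0.073,0.238,-0.4],[-0.073,0.238,-0.4]],"delta_rot":[[0,0,0],[0,0,0],[0,0,0],[0,0,0]],"fingers":[-1,-1,-1,-1]}'|head -3;  python3 -c "
from h import *
to([.5574,-.0523,.0495],112.4)"
```

```text
clock: 17.45
position: [0.554, -0.0512, 0.0544]
tool_rot: [-3.136, -0.003, 1.966]
lin [ 0.014 -0.005 -0.019] rot [-0.002 -0.013 -0.008] pos [ 0.554  -0.0512  0.0544] rot [-179.67   -0.19  112.65] F [ 0.2 -1.6  1. ] w -0.0002 t 17.45
```

```bash
python3 -m crank '{"linear":[[0.01,-0.003,0],[0.01,-0.003,0],[0.01,-0.003,-0.02],[0.01,-0.003,-0.035],[0.01,-0.003,-0.035]],"delta_rot":[[0,0,0],[0,0,0],[0,0,0],[0,0,0],[0,0,0]],"fingers":[-1,-1,-1,-1,-1]}'|head -4;  python3 -c "
from h import *
to([.5574,-.0523,.0495],112.4)"
```

```text
clock: 17.95
position: [0.5592, -0.053, 0.0492]
tool_rot: [3.141, -0.0, 1.964]
force: [0.9, -0.9, 0.1]
lin [-0.007  0.003  0.001] rot [-0.001  0.    -0.005] pos [ 0.5592 -0.053   0.0492] rot [ 1.7998e+02 -3.0000e-02  1.1254e+02] F [ 0.9 -0.9  0.1] w 0.0002 t 17.95
```

```bash
python3 -m crank '{"linear":[[-0.006,0.002,-0.008],[-0.006,0.002,-0.016],[-0.006,0.002,-0.016]],"delta_rot":[[0,0,0],[0,0,0],[0,0,0]],"fingers":[-1,-1,-1]}'|head -4;  python3 -c "
from h import *
to([.5574,-.0523,.0495],112.4)"
```

```text
clock: 18.25
position: [0.5598, -0.054, 0.0472]
tool_rot: [3.137, 0.003, 1.963]
force: [-0.2, -9.4, 29.7]
lin [-0.01   0.007  0.009] rot [ 0.002  0.01  -0.002] pos [ 0.5598 -0.054   0.0472] rot [1.7976e+02 1.7000e-01 1.1247e+02] F [-0.2 -9.4 29.7] w -0.0002 t 18.25
```

```bash
python3 -m crank '{"linear":[[0,0,0.006],[0,0,0.006]],"delta_rot":[[0,0,0],[0,0,0]],"fingers":[-1,-1]}'|head -4;  python3 -c "
from h import *
to([.5574,-.0523,.0495],112.4)
f=grab_frame('scene')
"
```

```text
clock: 18.45
position: [0.5594, -0.0534, 0.0481]
tool_rot: [3.138, 0.002, 1.963]
force: [3.9, -6.2, 14.0]
lin [-0.008  0.005  0.006] rot [ 0.001  0.008 -0.003] pos [ 0.5594 -0.0534  0.0481] rot [1.7979e+02 1.1000e-01 1.1250e+02] F [ 3.9 -6.2 14. ] w 0.0001 t 18.45
```

```bash
python3 -m crank '{"linear":[[-0.009,0.022,0],[-0.018,0.044,0],[-0.027,0.066,0]],"delta_rot":[[0,0,0],[0,0,0],[0,0,0]],"fingers":[-1,-1,-1]}'|grep -E "pos|forc"; python3 -m crank '{"linear":[[0,0,0]],"delta_rot":[[0,0,0]],"fingers":[-1]}'|grep -E "pos|forc"
cat > jaw.py <<'E'
from h import *
import sys
out=[]
ims=[]
for n,(u,v) in [("scene",(305,290)),("side",(292,240))]:
    f=grab_frame(n);h=45;im=f["image"][v-h:v+h,u-h:u+h];ims.append(cv2.resize(im,(400,400),interpolation=cv2.INTER_CUBIC))
    if n=="scene":
        # sliding-jaw / fixed jaw top-edge profile down a column through the jaw near the nut, px rows where grey brighter than plate
        sub=f["image"][265:312,300:318].astype(int);hs=cv2.cvtColor(f["image"],cv2.COLOR_RGB2HSV)[265:312,300:318]
        w=(hs[...,1]<25)&(hs[...,2]>185); print("white rows per col",[(300+c,(265+np.flatnonzero(w[:,c])).tolist()) for c in (5,9,12)])
cv2.imwrite(sys.argv[1],np.hstack(ims)[:,:,::-1])
E
python3 jaw.py pics/j1.png
```

```text
position: [0.5528, -0.0371, 0.0489]
force: [-1.8, -6.7, 34.2]
finger_force: 16.8
position: [0.5523, -0.0359, 0.0487]
force: [-4.5, 0.2, 35.0]
finger_force: 17.2
white rows per col [(305, [277, 294, 295, 296, 297]), (309, [277, 294, 295, 296, 297]), (312, [294, 295, 296, 297])]
```

```bash
python3 -m crank '{"linear":[[0,0,0.02],[0,0,0.03]],"delta_rot":[[0,0,0],[0,0,0]],"fingers":[-1,-1]}'|grep -E "pos|forc"; python3 - <<'E'
import cv2,numpy as np
for n in ["c8","j1"]:
    im=cv2.imread(f"pics/{n}.png")[:,:400]; h=cv2.cvtColor(im,cv2.COLOR_BGR2HSV)
    for c in (200,220,235):
        w=np.flatnonzero((h[100:280,c,1]<30)&(h[100:280,c,2]>180))+100
        print(n,c,[ (int(a[0]),int(a[-1])) for a in np.split(w,np.flatnonzero(np.diff(w)>1)+1)])
E
```

```text
position: [0.5512, -0.0359, 0.0547]
force: [0.2, 0.7, -0.2]
finger_force: 0.0
c8 200 [(135, 147), (222, 241)]
c8 220 [(130, 145), (222, 241)]
c8 235 [(221, 238)]
j1 200 [(135, 147), (218, 237)]
j1 220 [(135, 147), (218, 235)]
j1 235 [(216, 234)]
```

The stroke closed the jaw by about 2 mm. I repeat it with lighter pressure.

```bash
python3 -m crank '{"linear":[[0.012,-0.028,0],[0.02,-0.05,0],[0.02,-0.05,-0.015],[0.02,-0.05,-0.025],[0.02,-0.05,-0.025]],"delta_rot":[[0,0,0],[0,0,0],[0,0,0],[0,0,0],[0,0,0]],"fingers":[-1,-1,-1,-1,-1]}'|grep -E "pos|forc"; python3 -m crank '{"linear":[[-0.006,0.015,0],[-0.012,0.03,0]],"delta_rot":[[0,0,0],[0,0,0]],"fingers":[-1,-1]}'|grep -E "pos|forc";python3 -m crank '{"linear":[[-0.006,0.015,0],[-0.012,0.03,0]],"delta_rot":[[0,0,0],[0,0,0]],"fingers":[-1,-1]}'|grep -E "pos|forc"
```

```text
position: [0.5565, -0.0494, 0.0489]
force: [-5.6, -5.2, 30.1]
finger_force: 14.9
position: [0.554, -0.0422, 0.049]
force: [-0.3, -6.9, 26.1]
finger_force: 13.2
position: [0.5516, -0.0341, 0.049]
force: [3.0, -2.7, 14.3]
finger_force: 7.1
```

```bash
python3 -m crank '{"linear":[[0,0,0.025],[0.012,-0.03,0.025],[0.024,-0.06,0.025],[0.024,-0.06,0.01],[0.024,-0.06,0.0025]],"delta_rot":[[0,0,0],[0,0,0],[0,0,0],[0,0,0],[0,0,0]],"fingers":[-1,-1,-1,-1,-1]}'|grep -E "pos|forc"; python3 jaw.py pics/j2.png;  python3 -m crank '{"linear":[[-0.006,0.015,0],[-0.012,0.03,0]],"delta_rot":[[0,0,0],[0,0,0]],"fingers":[-1,-1]}'|grep -E "pos|forc";python3 -m crank '{"linear":[[-0.006,0.015,0],[-0.012,0.03,0]],"delta_rot":[[0,0,0],[0,0,0]],"fingers":[-1,-1]}'|grep -E "pos|forc";python3 jaw.py pics/j3.png; cat > cmp.py <<'E'
import cv2,numpy as np,sys
for n in sys.argv[1:]:
    im=cv2.imread(f"pics/{n}.png")[:,:400]; h=cv2.cvtColor(im,cv2.COLOR_BGR2HSV)
    for c in (200,220):
        w=np.flatnonzero((h[100:280,c,1]<30)&(h[100:280,c,2]>180))+100
        print(n,c,[ (int(a[0]),int(a[-1])) for a in np.split(w,np.flatnonzero(np.diff(w)>1)+1)])
E
python3 cmp.py j2 j3
```

```text
position: [0.5564, -0.0495, 0.0486]
force: [-7.0, -5.3, 40.0]
finger_force: 20.3
white rows per col [(305, [278, 294, 295, 296, 297]), (309, [278, 294, 295, 296, 297]), (312, [277, 278, 294, 295, 296, 297])]
position: [0.554, -0.0419, 0.0492]
force: [2.0, -5.0, 17.4]
finger_force: 8.4
position: [0.5517, -0.0338, 0.0492]
force: [5.3, -3.9, 8.7]
finger_force: 3.9
white rows per col [(305, [279, 294, 295, 296, 297]), (309, [279, 294, 295, 296, 297]), (312, [279, 294, 295, 296, 297])]
j2 200 [(140, 152), (218, 237)]
j2 220 [(139, 150), (217, 236)]
j3 200 [(144, 157), (218, 237)]
j3 220 [(145, 146), (149, 155), (217, 236)]
```

```bash
python3 -m crank '{"linear":[[0,0,0.025],[0.012,-0.03,0.025],[0.024,-0.06,0.025],[0.024,-0.06,0.012],[0.024,-0.06,0.006]],"delta_rot":[[0,0,0],[0,0,0],[0,0,0],[0,0,0],[0,0,0]],"fingers":[-1,-1,-1,-1,-1]}'|grep -E "pos|forc";   python3 -m crank '{"linear":[[0,0,-0.003],[0,0,-0.005]],"delta_rot":[[0,0,0],[0,0,0]],"fingers":[-1,-1]}'|grep -E "pos|forc";python3 -m crank '{"linear":[[-0.006,0.015,0],[-0.012,0.03,0]],"delta_rot":[[0,0,0],[0,0,0]],"fingers":[-1,-1]}'|grep -E "pos|forc";python3 jaw.py pics/j4.png;python3 -m crank '{"linear":[[-0.006,0.015,0],[-0.012,0.03,0]],"delta_rot":[[0,0,0],[0,0,0]],"fingers":[-1,-1]}'|grep -E "pos|forc";python3 jaw.py pics/j5.png; python3 cmp.py j4 j5
```

```text
position: [0.5557, -0.0488, 0.0494]
force: [-0.9, -3.0, 5.3]
finger_force: 2.7
position: [0.5559, -0.0487, 0.0491]
force: [-4.4, -3.6, 20.2]
finger_force: 10.3
position: [0.5536, -0.0423, 0.0493]
force: [2.3, -10.8, 10.2]
finger_force: 5.0
white rows per col [(305, [279, 280, 294, 295, 296, 297]), (309, [279, 294, 295, 296, 297]), (312, [294, 295, 296, 297])]
position: [0.551, -0.0347, 0.0493]
force: [2.7, -7.2, 7.9]
finger_force: 3.4
white rows per col [(305, [279, 280, 294, 295, 296, 297]), (309, [279, 294, 295, 296, 297]), (312, [279, 294, 295, 296, 297])]
j4 200 [(145, 158), (218, 236)]
j4 220 [(145, 158), (217, 236)]
j5 200 [(144, 159), (218, 237)]
j5 220 [(145, 157), (217, 236)]
```

```bash
python3 -m crank '{"linear":[[0,0,0.025],[0.012,-0.03,0.025],[0.022,-0.055,0.025],[0.022,-0.055,0.012],[0.022,-0.055,0.004]],"delta_rot":[[0,0,0],[0,0,0],[0,0,0],[0,0,0],[0,0,0]],"fingers":[-1,-1,-1,-1,-1]}'|grep -E "pos|forc";   python3 -m crank '{"linear":[[0,0,-0.003],[0,0,-0.005]],"delta_rot":[[0,0,0],[0,0,0]],"fingers":[-1,-1]}'|grep -E "pos|forc";for i in 1 2 3; do python3 -m crank '{"linear":[[-0.004,0.01,0],[-0.008,0.02,0]],"delta_rot":[[0,0,0],[0,0,0]],"fingers":[-1,-1]}'|grep -E "clo|pos|forc"; done;python3 -m crank '{"linear":[[0,0,0.05],[0.02,-0.1,0.25],[0.05,-0.2,0.5],[0.08,-0.25,0.55]],"delta_rot":[[0,0,0],[0,0,0],[0,0,0],[0,0,0]],"fingers":[-1,-1,-0.5,0.2]}'|grep -E "pos|forc"
python3 jaw.py pics/j6.png; python3 cmp.py j6; python3 - <<'E'
from h import *
import pickle
f=grab_frame("wrist");pickle.dump(f,open("w10.pkl","wb"));cv2.imwrite("pics/w10.png",f["image"][:,:,::-1])
b=pts(mask(f,(105,120,60),(125,255,255)));P=cast(f,b,.029)[:,:2].astype(np.float32);print(len(b),cv2.minAreaRect(P),b.min(0),b.max(0))
to([.5758,-.112,.034],112.4)
E
```

```text
position: [0.5553, -0.0474, 0.0493]
force: [0.6, -2.8, 11.6]
finger_force: 6.1
position: [0.5555, -0.0474, 0.0491]
force: [-5.6, -2.5, 26.2]
finger_force: 13.0
clock: 23.4
position: [0.5541, -0.0435, 0.0492]
force: [0.1, -11.3, 16.1]
finger_force: 7.8
clock: 23.6
position: [0.5526, -0.0392, 0.0493]
force: [3.0, -11.2, 12.0]
finger_force: 6.2
clock: 23.8
position: [0.5507, -0.0337, 0.0492]
force: [2.4, -7.9, 7.1]
finger_force: 3.5
position: [0.5695, -0.0947, 0.1892]
force: [0.9, -0.2, -0.5]
finger_force: 0.0
white rows per col [(305, [279, 280, 294, 295, 296, 297]), (309, [279, 294, 295, 296, 297]), (312, [279, 294, 295, 296, 297])]
j6 200 [(144, 158), (218, 237)]
j6 220 [(144, 156), (217, 237)]
5381 ((0.5871002674102783, -0.14557784795761108), (0.024563277140259743, 0.12596623599529266), 19.513261795043945) [293. 204.] [334. 368.]
lin [ 0.021 -0.065 -0.618] rot [-0.     0.008 -0.001] pos [ 0.5705 -0.0958  0.1885] rot [1.7978e+02 8.0000e-02 1.1244e+02] F [-0.1  0.7 -1. ] w 0.0504 t 24.35
```

View pics/w10.png

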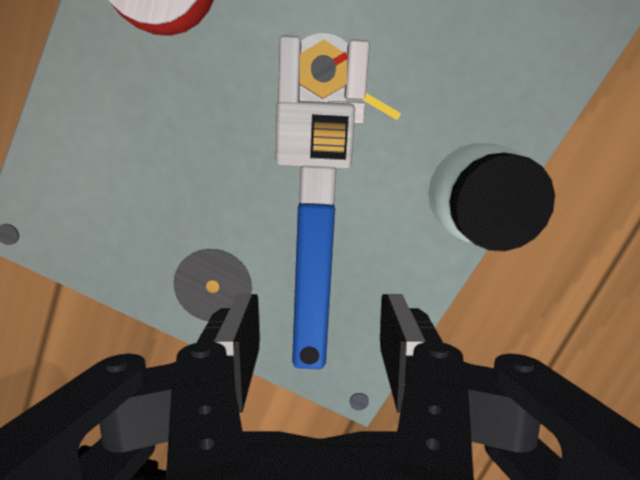

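Wrist view: both jaws sit flush on the nut's flats at (324,68), and the wrench has aligned itself to yaw 109.5°. Turning the wheel further only slips, so the fit is snug. The mark is at (338,60) and the yellow line runs (365,96)–(400,116). Next I measure the angle to go.

```bash
cat > ang.py <<'E'
from h import *
import pickle,sys
f=pickle.load(open(sys.argv[1],"rb"))
hint=proj(f,[[.5375,-.0055,.0285],[.5185,-.179,.008]])
def blob(m,p):
    n,l,s,c=cv2.connectedComponentsWithStats(m);k=[i for i in range(1,n) if s[i,4]>25];i=min(k,key=lambda i:np.hypot(*(c[i]-p)));return pts(l==i),c[i]
def box(p,h): x,y=map(int,p);return (max(x-h,0),max(y-h,0),x+h,y+h)
q,c=blob(mask(f,(0,0,40),(180,90,125),box(hint[0],20)),hint[0]);st=cast(f,[c],.0285)[0,:2];print("stud",st,len(q))
yp=pts(mask(f,(24,170,140),(33,255,255),box(proj(f,[.5375+.044,-.0055-.005,.008])[0],35)))
if len(yp)>30:
    P=cast(f,yp,.008)[:,:2];c0,v,t=axis(P);v*=np.sign(v[0]);d=c0-st;print("yellow n",len(yp),"axis",np.degrees(np.arctan2(v[1],v[0])),"from stud",np.degrees(np.arctan2(d[1],d[0])),np.linalg.norm(d))
m=mask(f,(0,150,60),(8,255,255),box(hint[0],32))|mask(f,(172,150,60),(180,255,255),box(hint[0],32))
r=pts(m);P=cast(f,r,.0262)[:,:2];d=P.mean(0)-st;v=axis(P)[1];v*=np.sign(v@d);print("red n",len(r),"from stud",np.degrees(np.arctan2(d[1],d[0])),"axis",np.degrees(np.arctan2(v[1],v[0])),np.linalg.norm(d))
x0,y0,x1,y1=box(hint[1],50);g=cv2.inRange(cv2.cvtColor(f["image"],cv2.COLOR_RGB2HSV),(0,0,40),(180,75,100));k=np.zeros_like(g);k[y0:y1,x0:x1]=255
q,c=blob(g&k,hint[1]);e=cv2.fitEllipse(cv2.convexHull(q.astype(np.int32)));D=cast(f,[e[0]],.008)[0,:2];d=st-D;print("disc",D,np.linalg.norm(d),"plate yaw",np.degrees(np.arctan2(d[1],d[0]))-90)
b=pts(mask(f,(105,120,60),(125,255,255)));rc=cv2.minAreaRect(cast(f,b,.029)[:,:2].astype(np.float32));print("handle",rc)
E
python3 ang.py w10.pkl
```

```text
stud [ 0.53745932 -0.00527028] 519
yellow n 201 axis -6.188303481896909 from stud -6.191740768720815 0.046137651543067204
red n 94 from stud 51.621197861846255 axis 50.05670655828098 0.012445144702267676
disc [ 0.52534993 -0.1866044 ] 0.18173799979849534 plate yaw -3.8205083221333638
handle ((0.5871002674102783, -0.14557784795761108), (0.024563277140259743, 0.12596623599529266), 19.513261795043945)
```

```bash
python3 -c "
from h import *
to([.5776,-.1185,.036],109.5)"
```

```text
lin [ 0.028 -0.091 -0.61 ] rot [-0.     0.008 -0.098] pos [ 0.5705 -0.0958  0.1885] rot [1.7978e+02 8.0000e-02 1.1244e+02] F [-0.1  0.7 -1. ] w 0.0504 t 24.35
```

```bash
python3 -m crank '{"linear":[[0.028,-0.091,-0.15],[0.028,-0.091,-0.32],[0.028,-0.091,-0.48],[0.028,-0.091,-0.58],[0.028,-0.091,-0.6]],"delta_rot":[[0,0,-0.098],[0,0,-0.098],[0,0,-0.098],[0,0,-0.098],[0,0,-0.098]],"fingers":[0.2,0.2,0.2,0.2,0.2]}'|grep -E "pos|forc"; python3 -m crank '{"linear":[[0,0,0],[0,0,0],[0,0,0]],"delta_rot":[[0,0,0],[0,0,0],[0,0,0]],"fingers":[0.2,0.2,0.2]}'|grep -E "pos|forc|wid"; python3 -c "
from h import *
to([.5776,-.1185,.036],109.5)"
```

```text
position: [0.574, -0.116, 0.0326]
force: [0.5, 0.5, 0.5]
finger_force: 0.0
position: [0.5772, -0.1173, 0.0375]
force: [-0.7, -0.6, 0.4]
grip_width: 0.0513
finger_force: 0.0
lin [ 0.002 -0.005 -0.006] rot [-0.001  0.004 -0.004] pos [ 0.5772 -0.1173  0.0375] rot [1.7987e+02 2.0000e-02 1.0962e+02] F [-0.7 -0.6  0.4] w 0.0513 t 25.15
```

```bash
python3 -m crank '{"linear":[[0,0,-0.002],[0,0,-0.002],[0,0,-0.002],[0,0,-0.002]],"delta_rot":[[0,0,0],[0,0,0],[0,0,0],[0,0,0]],"fingers":[-1,-1,-1,-1]}' 40|grep -E "pos|forc|wid"; python3 -c "
from h import *
to([.5776,-.1185,.036],109.5)
c=np.array([.5375,-.0054]);p=np.array(observe()['position'][:2]);d=p-c;r=np.hypot(*d);a=np.arctan2(d[1],d[0]);print(r,np.degrees(a))
for k in (1,2):
  b=a-np.radians(28)*(k-1)
  for s in range(1,6):
    t=b-np.radians(5.6*s); print(k,s,np.round((r*np.array([np.cos(t)-np.cos(b),np.sin(t)-np.sin(b)]))/.25,3),round(-5.6*s/30,3))
"
```

```text
position: [0.577, -0.1173, 0.0365]
force: [-1.2, 0.7, 10.2]
grip_width: 0.025
finger_force: 39.3
lin [ 0.002 -0.005 -0.002] rot [-0.001  0.003 -0.004] pos [ 0.577  -0.1173  0.0365] rot [179.9    0.   109.61] F [-1.2  0.7 10.2] w 0.025 t 25.55
0.11868333052007556 -70.5494165151823
1 1 [-0.044 -0.013] -0.187
1 2 [-0.09  -0.022] -0.373
1 3 [-0.136 -0.027] -0.56
1 4 [-0.183 -0.026] -0.747
1 5 [-0.229 -0.022] -0.933
2 1 [-0.045  0.009] -0.187
2 2 [-0.09   0.023] -0.373
2 3 [-0.133  0.04 ] -0.56
2 4 [-0.174  0.062] -0.747
2 5 [-0.212  0.088] -0.933
```

```bash
python3 -m crank '{"linear":[[-0.044,-0.013,0.002],[-0.09,-0.022,0.002],[-0.136,-0.027,0.002],[-0.183,-0.026,0.002],[-0.229,-0.022,0.002]],"delta_rot":[[0,0,-0.187],[0,0,-0.373],[0,0,-0.56],[0,0,-0.747],[0,0,-0.933]],"fingers":[-1,-1,-1,-1,-1]}'; python3 -m crank '{"linear":[[0,0,0]],"delta_rot":[[0,0,0]],"fingers":[-1]}'; python3 - <<'E'
from h import *
to([.5,-.1,.036],81.6)
import pickle;pickle.dump(grab_frame("scene"),open("s11.pkl","wb"))
E
python3 ang.py s11.pkl
```

```text
clock: 26.05
position: [0.5194, -0.123, 0.0365]
tool_rot: [3.14, -0.0, 1.421]
force: [2.8, 2.3, -2.4]
grip_width: 0.0249
finger_force: 40.3
clock: 26.15
position: [0.5186, -0.1227, 0.0365]
tool_rot: [3.141, -0.0, 1.423]
force: [-3.6, -0.2, 3.3]
grip_width: 0.0248
finger_force: 40.9
lin [-0.075  0.091 -0.002] rot [-0.     0.001  0.003] pos [ 0.5186 -0.1227  0.0365] rot [ 1.7997e+02 -2.0000e-02  8.1510e+01] F [-3.6 -0.2  3.3] w 0.0248 t 26.15
stud [ 0.5381618  -0.00555373] 33
red n 131 from stud 167.22595566568393 axis 157.56732145980087 0.08124944422260598
disc [ 0.44687827 -0.19075419] 0.2064749179877246 plate yaw -26.238246590909156
handle ((-0.0575825572013855, -0.24560217559337616), (1.2393754720687866, 0.12472865730524063), 9.14561939239502)
```

```bash
python3 -m crank '{"linear":[[-0.045,0.009,0],[-0.09,0.023,0],[-0.133,0.04,0],[-0.174,0.062,0],[-0.21,0.087,0]],"delta_rot":[[0,0,-0.187],[0,0,-0.373],[0,0,-0.56],[0,0,-0.747],[0,0,-0.927]],"fingers":[-1,-1,-1,-1,-1]}'|grep -E "pos|forc"; python3 -m crank '{"linear":[[0,0,0],[0,0,0]],"delta_rot":[[0,0,0],[0,0,0]],"fingers":[-1,-1]}'; python3 -m crank '{"linear":[[0,0,0],[0,0,0],[0,0,0],[0,0,0.1],[0,0,0.3]],"delta_rot":[[0,0,0],[0,0,0],[0,0,0],[0,0,0],[0,0,0]],"fingers":[0.1,0.2,0.2,0.2,0.2]}'|grep -E "pos|forc"; python3 -m crank '{"linear":[[0,0,0.2],[0,0,0.35],[0,0,0.35],[0,0,0.35]],"delta_rot":[[0,0,0],[0,0,0],[0,0,0],[0,0,0]],"fingers":[0.2,0.2,0.2,0.2]}'|grep -E "pos|forc"; python3 - <<'E'
from h import *
to([.5,-.1,.036],53.8)
f=grab_frame("wrist")
import pickle;pickle.dump(f,open("w12.pkl","wb"));cv2.imwrite("pics/w12.png",f["image"][:,:,::-1])
E
python3 ang.py w12.pkl
```

```text
position: [0.4673, -0.1018, 0.0365]
force: [-0.5, -4.7, 4.9]
finger_force: 41.5
clock: 26.9
position: [0.4662, -0.101, 0.0364]
tool_rot: [-3.14, 0.0, 0.943]
force: [-9.9, 0.7, 18.5]
grip_width: 0.0251
finger_force: 42.8
position: [0.4654, -0.1009, 0.1098]
force: [1.4, 0.4, 0.9]
finger_force: 0.0
position: [0.4672, -0.1009, 0.1992]
force: [0.4, -0.1, -0.5]
finger_force: 0.0
lin [ 0.131  0.004 -0.653] rot [-0.     0.005 -0.003] pos [ 0.4672 -0.1009  0.1992] rot [ 1.799e+02 -9.000e-02  5.388e+01] F [ 0.4 -0.1 -0.5] w 0.0516 t 27.8
stud [ 0.53725754 -0.00529727] 517
red n 91 from stud -4.009878514899846 axis -4.3707767265283035 0.012561960738317463
disc [ 0.51833386 -0.17804157] 0.1737777258871223 plate yaw -6.251670355707944
handle ((0.4498322308063507, -0.12546677887439728), (0.12559188902378082, 0.02463606745004654), 53.9388542175293)
```

```bash
python3 - <<'E'
from h import *
import pickle
f=pickle.load(open("w12.pkl","rb"))
print(cast(f,[[320,241]],.0285),f["xyz"],proj(f,[[.5375,-.0055,.0285]]))
def hexdir(f):
    p=proj(f,[[.5375,-.0055,.0262]])[0].astype(int);h=45
    m=mask(f,(12,90,120),(27,255,255),(max(p[0]-h,0),max(p[1]-h,0),p[0]+h,p[1]+h))
    n,l,s,c=cv2.connectedComponentsWithStats(m);i=1+np.argmin(np.hypot(*(c[1:]-p).T)+(s[1:,4]<100)*1e3)
    hull=cv2.convexHull(pts(l==i).astype(np.float32))[:,0];P=cast(f,hull,.026)[:,:2].astype(np.float32)
    e=cv2.approxPolyN((P*1e5).astype(np.int32),6,ensure_convex=True)[0]/1e5;d=np.roll(e,-1,0)-e
    return np.round(np.degrees(np.arctan2(d[:,1],d[:,0]))%60,1),np.round(np.linalg.norm(d,axis=1)*1e3,1)
for n in ("w10","w12"): 
    print(n,hexdir(pickle.load(open(n+".pkl","rb"))))
im=f["image"]
x,y=map(int,proj(f,[[.555,-.008,.02]])[0]);y0=max(y-60,0)
y=proj(f,[[.58,-.0104,.008]]);print(y)
hs=cv2.cvtColor(im,cv2.COLOR_RGB2HSV);yy=pts(cv2.inRange(hs,(22,140,120),(35,255,255)));yy=yy[(np.hypot(*(yy-y[0]).T)<45)];print(len(yy));P=cast(f,yy,.008)[:,:2];c,v,t=axis(P);d=c-[.5373,-.0053];print(c,np.degrees(np.arctan2(v[1],v[0])),np.degrees(np.arctan2(d[1],d[0])))
E
```

```text
[[ 0.46021833 -0.11335959  0.0285    ]] [ 0.50672867 -0.0478406   0.32375084] [[318.1355453   38.37236697]]
w10 (array([50.4, 47.8, 51.2, 50.9, 50.4, 51. ]), array([16.8, 17.6, 17.7, 17.3, 17.4, 17.2]))
w12 (array([56.1, 55.9, 55.9, 55.8, 55. , 54.6]), array([17.2, 17.3, 17.2, 18.3, 15.7, 18.8]))
[[374.0679269    9.76505092]]
234
[ 0.58176917 -0.01042528] 172.16777631744768 -6.574600579803942
```

The nut's hexagon and mark read about −4.4° and the line about −6.3°. It needs about 2° more, so I regrip and nudge it.

```bash
python3 -m crank '{"linear":[[0,0,-0.18],[0,0,-0.36],[0,0,-0.54],[0,0,-0.63],[0,0,-0.647]],"delta_rot":[[0,0,0],[0,0,0],[0,0,0],[0,0,0],[0,0,0]],"fingers":[0.2,0.2,0.2,0.2,0.2]}'|grep -E "pos|forc";python3 -m crank '{"linear":[[0,0,0],[0,0,0],[0,0,0],[0,0,0],[0,0,0]],"delta_rot":[[0,0,0],[0,0,0],[0,0,0],[0,0,0],[0,0,0]],"fingers":[0.2,-1,-1,-1,-1]}' 40|grep -E "pos|forc|wid|rot";python3 -m crank '{"linear":[[-0.007,0.005,0],[-0.015,0.011,0],[-0.015,0.011,0],[-0.015,0.011,0]],"delta_rot":[[0,0,-0.036],[0,0,-0.073],[0,0,-0.073],[0,0,-0.073]],"fingers":[-1,-1,-1,-1]}'|grep -E "pos|forc|wid|rot"
python3 -m crank '{"linear":[[0,0,0],[0,0,0],[0,0,0],[0,0,0.1],[0,0,0.3]],"delta_rot":[[0,0,0],[0,0,0],[0,0,0],[0,0,0],[0,0,0]],"fingers":[0.1,0.2,0.2,0.2,0.2]}'|grep -E "pos|forc"; python3 -m crank '{"linear":[[-0.04,-0.06,0.2],[-0.05,-0.08,0.35],[-0.05,-0.08,0.35],[-0.05,-0.08,0.35]],"delta_rot":[[0,0,0],[0,0,0],[0,0,0],[0,0,0]],"fingers":[0.2,0.2,0.2,0.2]}'|grep -E "pos|forc"
cat > fin.py <<'E'
from h import *
import pickle
f=grab_frame("wrist");pickle.dump(f,open("wf.pkl","wb"))
p=proj(f,[[.5375,-.0055,.0262]])[0].astype(int);h=45
m=mask(f,(12,90,120),(27,255,255),(max(p[0]-h,0),max(p[1]-h,0),p[0]+h,p[1]+h))
n,l,s,c=cv2.connectedComponentsWithStats(m);i=1+np.argmin(np.hypot(*(c[1:]-p).T)+(s[1:,4]<100)*1e3)
P=cast(f,cv2.convexHull(pts(l==i).astype(np.float32))[:,0],.026)[:,:2]
e=cv2.approxPolyN((P*1e5).astype(np.int32),6,ensure_convex=True)[0]/1e5;d=np.roll(e,-1,0)-e
print("hex",np.round(np.degrees(np.arctan2(d[:,1],d[:,0]))%60,1),"nut px",p)
y=proj(f,[[.58,-.0104,.008]]);yy=pts(mask(f,(22,140,120),(35,255,255)));yy=yy[(np.hypot(*(yy-y[0]).T)<45)];P=cast(f,yy,.008)[:,:2];c,v,t=axis(P);d=c-[.5373,-.0053];print("yellow",len(yy),np.degrees(np.arctan(v[1]/v[0])),np.degrees(np.arctan2(d[1],d[0])))
to([.5,-.1,.036],53.8)
E
python3 fin.py; python3 ang.py wf.pkl
```

```text
position: [0.4644, -0.101, 0.0334]
force: [-0.4, -1.2, 0.8]
finger_force: 0.0
position: [0.4673, -0.101, 0.0381]
tool_rot: [3.14, -0.001, 0.94]
force: [-1.8, -0.5, 6.9]
grip_width: 0.0246
finger_force: 39.2
position: [0.4642, -0.0987, 0.0381]
tool_rot: [3.138, -0.002, 0.901]
force: [1.1, -2.8, 11.2]
grip_width: 0.025
finger_force: 40.6
position: [0.4613, -0.0981, 0.1106]
force: [1.0, 0.1, 1.5]
finger_force: 0.0
position: [0.4508, -0.1181, 0.2]
force: [-0.1, -0.3, -0.3]
finger_force: 0.0
hex [21.6 55.  51.3 54.7 23.3 52.2] nut px [314  -1]
yellow 0 0.0 nan
lin [ 0.199  0.072 -0.652] rot [-0.001  0.001  0.072] pos [ 0.4503 -0.1179  0.199 ] rot [ 1.7999e+02 -4.0000e-02  5.1640e+01] F [ 0.5 -0.2 -0.5] w 0.0514 t 30.2
stud [ 0.53471594 -0.00861531] 230
red n 0 from stud nan axis nan nan
disc [ 0.5183119  -0.17812805] 0.17030461505081987 plate yaw -5.527401099118663
handle ((0.44663435220718384, -0.1232362613081932), (0.1254868507385254, 0.02462787553668022), 52.44960021972656)h.py:22: RuntimeWarning: Mean of empty slice.
  c=p.mean(0);_,_,v=np.linalg.svd(p-c);return c,v[0],(p-c)@v[0]
  ret = um.true_divide(
ang.py:13: RuntimeWarning: Mean of empty slice.
  r=pts(m);P=cast(f,r,.0262)[:,:2];d=P.mean(0)-st;v=axis(P)[1];v*=np.sign(v@d);print("red n",len(r),"from stud",np.degrees(np.arctan2(d[1],d[0])),"axis",np.degrees(np.arctan2(v[1],v[0])),np.linalg.norm(d))
  ret = um.true_divide(
h.py:22: RuntimeWarning: Mean of empty slice.
  c=p.mean(0);_,_,v=np.linalg.svd(p-c);return c,v[0],(p-c)@v[0]
```

```bash
python3 -m crank '{"linear":[[0.09,0.12,0.05],[0.15,0.2,0.1],[0.15,0.2,0.1],[0.15,0.2,0.1],[0.15,0.2,0.1]],"delta_rot":[[0,0,0],[0,0,0],[0,0,0],[0,0,0],[0,0,0]],"fingers":[0.2,0.2,0.2,0.2,0.2]}'|grep -E "pos|forc"; python3 fin.py; python3 ang.py wf.pkl
```

```text
position: [0.4871, -0.0689, 0.2233]
force: [0.6, -0.0, -0.8]
finger_force: 0.0
hex [54.8 53.6 55.3 55.8 53.5 52.2] nut px [318 101]
yellow 220 -6.210494380022337 -6.2290404482128485
lin [ 0.051 -0.124 -0.75 ] rot [ 0.    -0.002  0.075] pos [ 0.4872 -0.069   0.2235] rot [-1.7996e+02  5.0000e-02  5.1560e+01] F [-0.2  0.3 -0.8] w 0.0513 t 30.75
stud [ 0.53739314 -0.00512007] 382
red n 68 from stud -6.0647013344735425 axis -4.948172138071632 0.012367375322599938
disc [ 0.50801804 -0.18977399] 0.18697584845286083 plate yaw -9.038979761162452
handle ((0.44678226113319397, -0.12256534397602081), (0.1253763735294342, 0.024587880820035934), 52.1422119140625)
```

Aligned within about 0.5°. The wrench sits about 2° off the flats, which hints at roughly 0.5 mm of play left in the jaw. I'll back the wrench off within that play to square it, then snug the wheel again.

```bash
python3 -m crank '{"linear":[[-0.06,-0.08,-0.1],[-0.09,-0.12,-0.28],[-0.09,-0.12,-0.46],[-0.09,-0.12,-0.64],[-0.09,-0.12,-0.735]],"delta_rot":[[0,0,0.02],[0,0,0.02],[0,0,0.02],[0,0,0.02],[0,0,0.02]],"fingers":[0.2,0.2,0.2,0.2,0.2]}'|grep -E "pos|forc";python3 -m crank '{"linear":[[0,0,0],[0,0,0],[0,0,0]],"delta_rot":[[0,0,0],[0,0,0],[0,0,0]],"fingers":[0.2,0.2,0.2]}' |grep -E "pos|forc"; python3 -c "
from h import *
to([.4645,-.0990,.038],52.1)"
```

```text
position: [0.4634, -0.0989, 0.0374]
force: [0.7, -0.9, 0.3]
finger_force: 0.0
position: [0.4661, -0.0987, 0.0419]
force: [0.7, -0.3, 0.1]
finger_force: 0.0
lin [-0.006 -0.001 -0.016] rot [ 0.     0.005 -0.003] pos [ 0.4661 -0.0987  0.0419] rot [ 1.7988e+02 -8.0000e-02  5.2200e+01] F [ 0.7 -0.3  0.1] w 0.0511 t 31.55
```

```bash
python3 -m crank '{"linear":[[-0.006,-0.001,-0.014],[-0.006,-0.001,-0.014],[-0.006,-0.001,-0.014],[-0.006,-0.001,-0.014],[-0.006,-0.001,-0.014]],"delta_rot":[[0,0,0],[0,0,0],[0,0,0],[0,0,0],[0,0,0]],"fingers":[0.2,-1,-1,-1,-1]}' 30|grep -E "pos|forc|wid|rot";python3 -m crank '{"linear":[[0.006,-0.005,0],[0.012,-0.01,0],[0.012,-0.01,0]],"delta_rot":[[0,0,0.03],[0,0,0.063],[0,0,0.063]],"fingers":[-1,-1,-1]}'|grep -E "pos|forc|rot"
python3 -m crank '{"linear":[[0,0,0],[0,0,0],[0,0,0],[0,0,0.1],[0,0,0.25]],"delta_rot":[[0,0,0],[0,0,0],[0,0,0],[0,0,0],[0,0,0]],"fingers":[0.1,0.2,0.2,0.2,0.2]}'|grep -E "pos|forc"; python3 -m crank '{"linear":[[0.09,0.12,0.2],[0.14,0.16,0.48],[0.14,0.16,0.48],[0.14,0.16,0.48]],"delta_rot":[[0,0,0],[0,0,0],[0,0,0],[0,0,0]],"fingers":[0.2,0.2,0.2,0.2]}'|grep -E "pos|forc"
python3 fin.py;python3 ang.py wf.pkl; python3 - <<'E'
from h import *
import pickle
f=pickle.load(open("wf.pkl","rb"));p=proj(f,[[.5176,-.0428,.0325]])[0].astype(int);g=pts(mask(f,(15,110,70),(30,255,255),(p[0]-30,p[1]-24,p[0]+30,p[1]+24)));print("wheel",p,g.min(0),g.max(0),cast(f,[(g.min(0)+g.max(0))/2],.0315)[0])
E
```

```text
position: [0.4643, -0.0986, 0.0377]
tool_rot: [3.141, -0.001, 0.912]
force: [-1.4, 0.1, 10.0]
grip_width: 0.0251
finger_force: 29.2
position: [0.4662, -0.1002, 0.0376]
tool_rot: [-3.14, -0.001, 0.945]
force: [-7.3, 7.1, 18.0]
finger_force: 30.3
position: [0.466, -0.1011, 0.0991]
force: [0.4, 0.2, 0.4]
finger_force: 0.0
position: [0.5045, -0.0602, 0.2235]
force: [-0.1, -0.5, -0.8]
finger_force: 0.0
hex [54.3 54.5 53.1 54.3 54.6 54.5] nut px [309 128]
yellow 210 -6.106794857559775 -6.194610407516595
lin [-0.012 -0.158 -0.741] rot [-0.001  0.008 -0.013] pos [ 0.5031 -0.0605  0.2213] rot [ 1.7982e+02 -1.7000e-01  5.4180e+01] F [-0.3 -0.9 -0.8] w 0.0511 t 33.3
stud [ 0.53744715 -0.00510272] 362
red n 65 from stud -5.978847090216573 axis -6.29162224360678 0.012273707382358926
disc [ 0.51759526 -0.18993439] 0.18589472088610612 plate yaw -6.130367303010985
handle ((0.4494275152683258, -0.1250624656677246), (0.12497945129871368, 0.024583641439676285), 53.73858642578125)
wheel [317 187] [303. 175.] [330. 198.] [ 0.51748343 -0.04198583  0.0315    ]
```

```bash
python3 -m crank '{"linear":[[0.03,0.03,-0.18],[0.045,0.06,-0.36],[0.045,0.06,-0.54],[0.045,0.06,-0.65],[0.045,0.06,-0.66]],"delta_rot":[[0,0,0],[0,0,0],[0,0,0],[0,0,0],[0,0,0]],"fingers":[-1,-1,-1,-1,-1]}'|grep -E "pos|forc";python3 -m crank '{"linear":[[0,0,0],[0,0,0],[0,0,0]],"delta_rot":[[0,0,0],[0,0,0],[0,0,0]],"fingers":[-1,-1,-1]}' |grep -E "pos|forc"; python3 -c "
from h import *
to([.5152,-.0454,.0495],54)"
```

```text
position: [0.5105, -0.0465, 0.0509]
force: [-0.2, -0.7, 0.2]
finger_force: 0.0
position: [0.514, -0.0461, 0.056]
force: [0.1, -0.0, -0.5]
finger_force: 0.0
lin [ 0.005  0.003 -0.026] rot [-0.     0.005 -0.004] pos [ 0.514  -0.0461  0.056 ] rot [ 1.7988e+02 -1.0000e-01  5.4110e+01] F [ 0.1 -0.  -0.5] w 0.0001 t 34.1
```

```bash
python3 -m crank '{"linear":[[0.004,0.003,-0.012],[0.004,0.003,-0.024],[0.004,0.003,-0.028],[0.004,0.003,-0.031],[0.004,0.003,-0.031]],"delta_rot":[[0,0,0],[0,0,0],[0,0,0],[0,0,0],[0,0,0]],"fingers":[-1,-1,-1,-1,-1]}'|grep -E "pos|forc"; for i in 1 2 3; do python3 -m crank '{"linear":[[0.005,0.0065,0],[0.01,0.013,0]],"delta_rot":[[0,0,0],[0,0,0]],"fingers":[-1,-1]}'|grep -E "pos|force:"; done
```

```text
position: [0.5151, -0.0452, 0.0487]
force: [-9.6, 2.8, 47.1]
finger_force: 23.3
position: [0.5171, -0.0425, 0.0487]
force: [-12.7, -3.7, 48.9]
finger_force: 24.7
position: [0.5191, -0.0399, 0.0486]
force: [-16.4, -7.2, 52.5]
finger_force: 25.9
position: [0.5209, -0.0375, 0.0486]
force: [-19.5, -10.7, 53.4]
finger_force: 26.8
```

```bash
python3 -m crank '{"linear":[[0,0,0.01],[0,0,0.05],[-0.04,-0.05,0.25],[-0.07,-0.09,0.45],[-0.1,-0.12,0.68]],"delta_rot":[[0,0,0],[0,0,0],[0,0,0],[0,0,0],[0,0,0]],"fingers":[-1,-1,-1,-1,-1]}'|grep -E "pos|forc";python3 -m crank '{"linear":[[0,0,0],[0,0,0],[0,0,0]],"delta_rot":[[0,0,0],[0,0,0],[0,0,0]],"fingers":[0,0,0]}' |grep -E "pos|forc";python3 fin.py;python3 ang.py wf.pkl
```

```text
position: [0.4975, -0.0645, 0.2065]
force: [1.5, 0.7, 0.6]
finger_force: 0.0
position: [0.4981, -0.0634, 0.204]
force: [-0.3, -0.0, -0.3]
finger_force: 0.0
hex [54.5 53.7 53.2 54.2 53.5 54.7] nut px [314 117]
yellow 243 -5.999477170631539 -6.207780165057976
lin [ 0.008 -0.146 -0.671] rot [-0.    -0.002 -0.011] pos [ 0.498  -0.0635  0.2037] rot [-1.7995e+02  3.0000e-02  5.4140e+01] F [ 0.7 -0.4 -0.4] w 0.0429 t 36.05
stud [ 0.53741399 -0.00511015] 424
red n 76 from stud -5.997304072393034 axis -5.884455518376313 0.012290016657492736
disc [ 0.5104214  -0.18806987] 0.18494014890453891 plate yaw -8.392474974187735
handle ((0.44967523217201233, -0.1251022070646286), (0.12569333612918854, 0.024539107456803322), 53.36305618286133)
```

```bash
python3 -c "
from workcell import bot
print(bot.job_done())"
```

```text
the job is handed in; nothing more can be done
None
```

I handed the job in at about 36 s: the jaws are closed on the nut, its red mark lines up with the yellow line to within my measuring error of about 0.5°, and the wrench is lying on the nut; after the turn I squared the wrench by about 2° and snugged the wheel again to take up what looked like about 0.5 mm of play, and that last stroke pressed the wheel with about 50 N at the fingertips, above the advised 8–20 N.

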